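Tare the bench scale through its covered well

ROBOT

A 7-joint arm with a two-finger parallel gripper is mounted at the origin on a cart in front of the work surface, level with it; the furniture and walls round the work are solid. World frame = base frame: x ahead of the robot, y to its left, z up, the work surface at z = 0. Lengths are in mm, angles in degrees, forces in N, time in s.
With the tool pointing down it reaches from about 350 to 900 mm from the base axis. Payload 19.9 kg.
Tool frame: the origin (TCP) lies at the very end of the fingers, on their centre line; the grasp point (between the pads) lies env.hold_point_z behind it (env.hold_point_z is the distance from the TCP to the grasp point, in mm); x points along the fingers, z is the direction in which the jaws open and shut, and the axes are right-handed (so a half turn about x gives the same grasp; the last joint's range is limited). The gripper opens to 94 mm and grips with 3 to 60 N. Pads are 16 mm wide; open, the fingers measure 119 mm over their backs; the gripper's body (75 mm by 177 mm) begins 78 mm behind the grasp point.
Start: joints at [69.987, 23.915, -0.59, 92.452, 0.269, 63.638, -3.037], TCP at [189.345, -595.607, 205.425] pointing down, gripper open.
Joint ranges: [-161.28, 161.28], [-22.2, 115.67], [-73.04, 71.86], [3.21, 147.25], [-68.34, 248.33], [10.77, 114.83], [-161.83, 161.83]. Speed limits (degrees/s): [108.29, 108.29, 136.94, 136.94, 172.46, 172.46, 172.46].

INTERFACE

Orientations are given as a 3x3 rotation matrix whose columns are the frame's x, y, z axes.
In Python, from cell import env gives the robot as it stands. The module is installed in compiled form; this text tells all that it offers.
- The arm moves only by the shell command python3 -m jog 'ROWS' [FORCE]. ROWS is JSON, a list of rows, each an object of numbers: "fingers": the opening, from 0 (shut) to 1 (fully open); "dx", "dy", "dz": the shift along the tool's x, y, z in cm; "roll": the turn about the tool's x in degrees. A call has exactly 5 rows; each row shifts and turns the commanded pose from where the row before left it, along the tool's axes as they then stand; what a row does not reach is not made up. A row lasts 1/10 s, in which the tool goes at most 50 mm and 8.59 degrees, less where a joint would pass 70% of its speed; a pose out of reach is approached as far as the arm can. A call with a gripper value outside its range is refused whole. The fingers move at their own pace and stop on an object; FORCE is the grip in N (left out, the last holds). Time passes only in rows, so rows that do not move let the fingers close, or fill a call up. It gives the time, the measured TCP pose, the force and the opening at its end, in the units of the state.
- env.read_state(): the state, without advancing time (a new reading comes with each control period).
- env.capture(name): name is "scene" or "top" or "wrist"; returns a dict with "img" (480x640x3 uint8, blue, green, red), "fx", "fy", "cx", "cy" (pixels), "k1" (the pictures are not rectified: a ray, as slopes to the right and down, at radius r is drawn at 1 + k1 r^2 times it, then the intrinsics apply), "R" (3x3) and "t" (3): a world point X has camera coordinates R X + t. Camera axes: x right, y down, z forward; pixel columns grow to the right and rows downward; lengths in mm; the calibration is good to about 2 mm. A picture is of the moment at which its call begins. There is no depth.
- env.sign_off(): hands the job in, once; it reports no verdict.
Trained networks look in a picture, given as the dict that the camera call returned (one of the last four; its "shot" number tells which), for a name from the list of things; names that differ only in an ending like _2 or _b are one class to them, and where a whole thing is asked for, a point or a joint stands for the part that bears it (a point fixed in the world has none). Each returns a list of dicts, best first, with "confidence" (0 to 1); they miss things now and then, are a little off and sometimes report something else, mostly with a low value. They report only what shows in the picture. A call takes as long as a camera call.
- env.look_for(name, picture): "centre" ([x, y, z] in mm, in world coordinates, good to about 4 mm: the middle of the surface that is visible of it).
The state is a dict: "time": time; "joint_pos": joint angles; "qd": joint speeds; "joint_torque": joint torques, N m; "tool_pos": TCP position; "ee_rot": TCP orientation; "force": force on the tool from outside, world axes, zero at the start; "ft_torque": the same for the moment, N m; "width": opening from 0.0 (shut) to 1.0 (fully open).
Only numpy, scipy, OpenCV 4.12 (cv2) and the standard library are available. Lean on these libraries where they do the work, as an engineer would, in place of code of your own. Each camera call takes 0.05 s, during which the arm holds its last target.

TASK

Tare the bench scale: push the sliding cover on its console fully aside, reach a fingertip into the well underneath and press the sunken key all the way down for a moment, then let it spring back up and push the cover fully shut again. Only push and press: do not press the raised round key at the other end of the console, and leave the crucible on the pan and the corks and tin beside the scale as they stand.

Things in the scene. Friction and masses are not known exactly. Their poses are not given: they have to be found in the camera images.
- scale: Grey low bench scale, 230 mm (x) by 220 mm (y), fixed to the table. Origin: centre of its underside, on the table; z up, -x is its front. The front strip (x -115 to -45 mm) is the console, flat top 44 mm above the table; a round steel pan, 124 mm across, top at 41 mm, is centred at x +35, y 0. Two aluminium guides (top 50 mm above the table, 59 mm clear between them, along y from -51 to +86 mm) run either side of the cover. It turns with its own yaw, which varies.
- well_mouth (a point): Centre of the round mouth of the well in the console top, at x -80, y +50, z 44 mm in the scale's frame. The well is 46 mm across and 30 mm deep, with upright walls; the tare key stands at its centre.
- tare_key_top (a point): Centre of the top face of the sunken tare key, a grey round key 30 mm across inside the well; at rest its top lies 18 mm below the console top (26 mm above the table).
- tare_key (a joint): Travel of the tare key, m: 0 = up, 0.005 = fully down. Sprung: starts to move at 1 N, fully down at 3.5 N; returns by itself.
- cover_ridge (a point): Centre of the top edge of the push ridge in the middle of the cover. The cover is an aluminium plate 58 by 58 mm, 3 mm thick, its top 47.5 mm above the table; the ridge across it is 36 mm long along the scale's x, 7 mm thick along the scale's y, and stands 14 mm above the plate (top 61.5 mm above the table).
- cover (a joint): Slide of the cover, m: 0 = shut over the well, ridge above the well's centre; grows to 0.065 = fully open, ridge moved along the scale's -y. Friction about 1.5 N, no spring; firm stops at both ends. It may start a little (up to 0.012) ajar.
- raised_key_top (a point): Centre of the top face of the raised round key, 22 mm across, standing 7 mm above the console at x -80, y -82 mm in the scale's frame, at the far end from the well. Not to be pressed.
- raised_key (a joint): Travel of the raised key, m: 0 = up, 0.003 = down. Sprung, 1 N to start.
- crucible: Small white loose crucible, 36 mm across, 37 mm tall, standing on the pan; origin at the centre of its underside.
- cork: Large loose cork, 42 mm across, 26 mm tall, on the table beside the scale on its -y side; origin at the centre of its underside.
- salve_tin: Closed round loose brass-coloured tin, 55 mm across, 22 mm tall, on the table beside the scale on its -y side; origin at the centre of its underside.
- small_cork: Small loose cork, 24 mm across, 24 mm tall, on the table beside the scale on its +y side; origin at the centre of its underside.

How it is judged (in metres and radians):
On the way, in this order (a step that is already met when the one before it is completed fails the run):
1. the cover is pushed fully aside (value of joint cover above 0.058 m), for 0.1 s.
2. the sunken tare key is pressed down by the fingers (value of joint tare_key above 0.004 m and contact force between the fingers and tare_key above 0.5 N), for 0.2 s.
3. the tare key is up again and the cover shut (value of joint tare_key below 0.001 m and value of joint cover below 0.004 m), for 0.1 s.
At the end, for the whole second after the job is handed in: The cover was opened (over 58 of 65 mm), the tare key then pressed by the fingers (over 4 of 5 mm, for 0.2 s) and released; the cover is shut again within 4 mm and both keys are up. The crucible stands on the pan within 15 mm of its start, corks and tin within 20 mm of theirs (all of step 3 and value of joint raised_key below 0.001 m and distance of crucible from where it was at the start of the episode below 0.015 m and angle between crucible's own z axis and vertical below 0.2 rad and distance of each of cork, salve_tin, small_cork from where it was at the start of the episode below 0.02 m); the robot touches nothing.
It fails at once if the raised key is pressed (value of joint raised_key above 0.0015 m).
It fails at once if the crucible is lifted, pushed along or tipped (distance of crucible from where it was at the start of the episode above 0.015 m or angle between crucible's own z axis and vertical above 0.3 rad).
It fails at once if a cork or the tin is lifted, pushed along or tipped (distance of any of cork, salve_tin, small_cork from where it was at the start of the episode above 0.02 m or angle between any of cork, salve_tin, small_cork's own z axis and vertical above 0.4 rad).
It also fails if it takes over 54 s, if anything falls off the work surface, if the arm or the gripper's body presses on something with over 40 N, if the wrist force passes 120 N, or if a joint passes its speed limit or range.

## Working session

There is one attempt and no reset: what is moved stays moved. The work goes in short steps, Python scripts to look and compute and a shell command to move; the robot and the scene stay as the last step left them, time stands still between calls to the robot, and variables do not carry over. Pictures are saved under pics/ and viewed, and the job is handed in when it is done.

```bash
mkdir -p pics
cat > h.py <<'E'
from cell import env
import numpy as np, cv2
def snap(n,f):
    p=env.capture(n); cv2.imwrite(f'pics/{f}.png',p['img']); return p
E
python3 - <<'E'
from h import *
s=env.read_state(); print(s['time'],s['tool_pos'],np.round(s['ee_rot'],3).tolist(),s['force'],s['width'],env.hold_point_z)
for n in ('top','scene'):
    p=snap(n,n+'0'); print(n,p['img'].shape)
    for o in ['scale','well_mouth','tare_key_top','cover_ridge','raised_key_top','crucible','cork','salve_tin','small_cork']:
        r=env.look_for(o,p)
        print(o,[(np.round(a['centre']).tolist(),round(a['confidence'],2)) for a in r[:2]])
print(env.read_state()['time'])
E
```

```text
0.0 [ 189.25766876 -595.27181626  204.85276434] [[-0.0, 0.953, 0.303], [0.001, 0.303, -0.953], [-1.0, -0.0, -0.001]] [-0.13988927  0.41391032 -0.80099445] 0.9980056900556762 18.8
top (480, 640, 3)
scale [([609.0, -241.0, 42.0], 0.9)]
well_mouth [([602.0, -421.0, 21.0], 0.33)]
tare_key_top []
cover_ridge [([544.0, -194.0, 47.0], 0.92), ([652.0, -254.0, 63.0], 0.26)]
raised_key_top []
crucible [([655.0, -256.0, 61.0], 0.78)]
cork [([526.0, -390.0, 22.0], 0.88)]
salve_tin [([602.0, -420.0, 20.0], 0.92)]
small_cork []
scene (480, 640, 3)
scale [([595.0, -216.0, 42.0], 0.88)]
well_mouth [([596.0, -216.0, 40.0], 0.56)]
tare_key_top []
cover_ridge []
raised_key_top []
crucible [([646.0, -252.0, 67.0], 0.61)]
cork [([519.0, -382.0, 26.0], 0.77)]
salve_tin [([600.0, -412.0, 13.0], 0.7)]
small_cork []
1.0
```

View pics/top0.png

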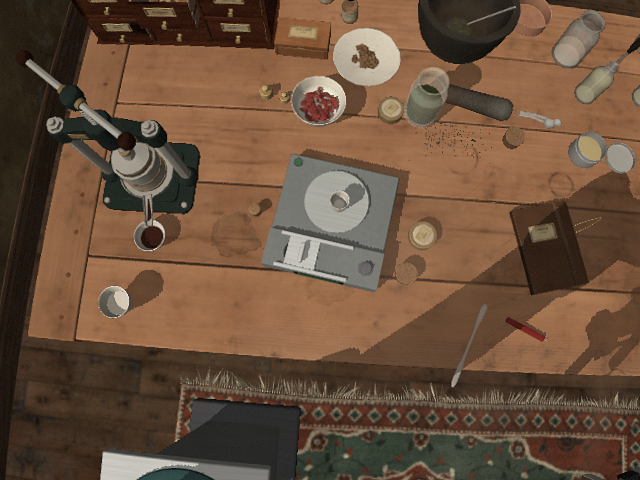

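View pics/scene0.png

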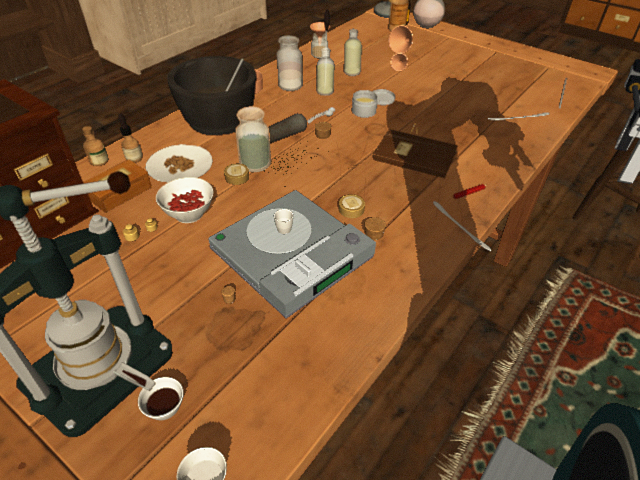

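Run:
```python
import cv2
i=cv2.imread('pics/top0.png')[140:300,230:450]
cv2.imwrite('pics/top0z.png',cv2.resize(i,(792,576),interpolation=cv2.INTER_CUBIC))
i=cv2.imread('pics/scene0.png')[180:320,200:400]
cv2.imwrite('pics/scene0z.png',cv2.resize(i,(800,560),interpolation=cv2.INTER_CUBIC))
```

```text
(no output)
```

View pics/top0z.png

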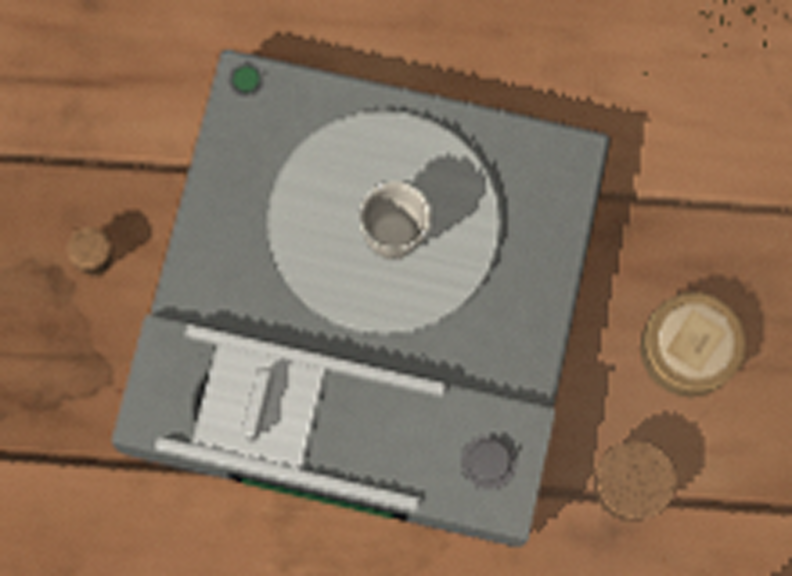

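View pics/scene0z.png

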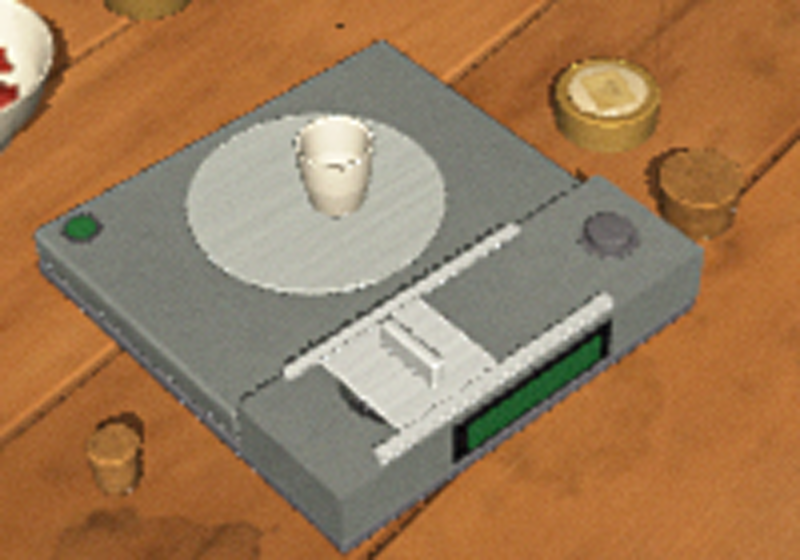

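```bash
cat >> h.py <<'E'
from scipy.optimize import least_squares
def proj(p,X):
    c=np.asarray(X,float)@p['R'].T+p['t']; s=c[:,:2]/c[:,2:]
    s=s*(1+p['k1']*(s**2).sum(1,keepdims=True))
    return s*[p['fx'],p['fy']]+[p['cx'],p['cy']]
def w(q,S):
    c,s=np.cos(q[2]),np.sin(q[2]); S=np.asarray(S,float)
    return np.c_[q[0]+c*S[:,0]-s*S[:,1],q[1]+s*S[:,0]+c*S[:,1],S[:,2]]
E
cat > fit.py <<'E'
from h import *
S=[(-47.5,86,50),(-47.5,-51,50),(-112.5,86,50),(-112.5,-51,50),(-115,110,44),(-115,-110,44),(-45,110,44),(-45,-110,44),(35,0,41),(-80,-82,51)]
T=np.array([(187,331),(444,388),(157,444),(418,505),(115,446),(525,545),(150,316),(553,404),(384,221),(488,461)])/3.6+[230,140]
C=np.array([(287,372),(518,230),(380,457),(608,300),(342,515),(702,253),(240,400),(600,178),(316,204),(610,228)])/4+[200,180]
t=env.capture('top');c=env.capture('scene')
f=lambda q:np.r_[(proj(t,w(q,S))-T).ravel(),(proj(c,w(q,S))-C).ravel()]
f1=lambda q:(proj(t,w(q,S))-T).ravel()
f2=lambda q:(proj(c,w(q,S))-C).ravel()
for g in (f,f1,f2):
    r=least_squares(g,[609,-241,-.2],loss='soft_l1'); q=r.x
    print(np.round(q[:2],1),np.degrees(q[2]).round(2),np.round(g(q).reshape(-1,2),1).tolist())
E
python3 fit.py
```

```text
[ 617.1 -243.7] -9.36 [[-0.6, -0.9], [-0.4, -0.1], [-1.0, 1.1], [-1.0, 1.3], [-1.8, -0.6], [0.2, -0.8], [-2.0, -0.1], [0.2, 1.9], [-0.6, 0.0], [-0.0, 0.2], [-0.5, -0.6], [-0.7, -1.9], [0.8, -0.3], [1.6, -0.7], [0.2, -4.0], [1.1, -1.3], [-0.5, 0.9], [0.0, -1.5], [0.6, -1.9], [0.4, -0.5]]
[ 617.5 -244.7] -9.22 [[0.1, -0.9], [0.2, -0.3], [-0.3, 1.1], [-0.2, 1.1], [-1.1, -0.6], [0.9, -1.0], [-1.4, -0.1], [0.9, 1.6], [-0.1, -0.1], [0.7, -0.1]]
[ 615.9 -241.4] -9.38 [[-0.9, 0.4], [-0.9, -0.9], [0.4, 0.9], [1.4, 0.3], [-0.1, -2.8], [1.0, -0.3], [-0.9, 2.0], [-0.2, -0.6], [0.3, -1.0], [0.2, 0.5]]
```

```bash
python3 -m jog '[{"fingers":0,"roll":8},{"fingers":0,"roll":8},{"fingers":0,"roll":8},{"fingers":0,"roll":2.9},{"fingers":0}]' 40
cat > st.py <<'E'
from h import *
import sys
q=[617,-243.5,np.radians(-9.3)]
try: q=np.load('q.npy')
except Exception: pass
s=env.read_state(); R=np.array(s['ee_rot']); p=np.array(s['tool_pos'])
c,sn=np.cos(q[2]),np.sin(q[2]); d=p[:2]-q[:2]
print('t',round(s['time'],2),'tcp',p.round(1),'scale frame',round(c*d[0]+sn*d[1],1),round(-sn*d[0]+c*d[1],1),'F',np.round(s['force'],1),'w',round(s['width'],3))
print('tool y ang minus yaw',round(np.degrees(np.arctan2(R[1,1],R[0,1])-q[2]),2),'tool x',R[:,0].round(3))
for a in sys.argv[1:]:
    x,y,z=map(float,a.split(','))
    W=w(q,[(x,y,z)])[0]; print('to',a,'cm',(R.T@(W-p)/10).round(2))
E
python3 st.py -80,62,150
```

```text
t 1.1 tcp [ 189.3 -595.6  205.4] scale frame -365.1 -416.6 F [0.8 0.3 0.6] w 1.005
tool y ang minus yaw 26.93 tool x [-0.  0. -1.]
to -80,62,150 cm [  5.54  47.1  -29.75]invalid input
```

```bash
python3 -m jog '[{"fingers":0,"dx":0,"dy":0,"dz":0,"roll":8},{"fingers":0,"dx":0,"dy":0,"dz":0,"roll":8},{"fingers":0,"dx":0,"dy":0,"dz":0,"roll":8},{"fingers":0,"dx":0,"dy":0,"dz":0,"roll":2.9},{"fingers":0,"dx":0,"dy":0,"dz":0,"roll":0}]' 40
python3 st.py -80,62,150
```

```text
time: 1.6
tool_pos: [189.5, -595.6, 205.4]
ee_rot: [[-0.0, 0.987, -0.162], [0.0, -0.162, -0.987], [-1.0, -0.0, 0.0]]
force: [-0.1, -0.2, -0.3]
width: 0.611
t 1.6 tcp [ 189.5 -595.6  205.4] scale frame -365.0 -416.5 F [-0.1 -0.2 -0.3] w 0.611
tool y ang minus yaw -0.0 tool x [-0.  0. -1.]
to -80,62,150 cm [  5.54  28.5  -47.86]
```

```bash
for i in 1 ; do python3 -m jog '[{"fingers":0,"dx":0,"dy":1.9,"dz":-3.2,"roll":0},{"fingers":0,"dx":0,"dy":1.9,"dz":-3.2,"roll":0},{"fingers":0,"dx":0,"dy":1.9,"dz":-3.2,"roll":0},{"fingers":0,"dx":0,"dy":1.9,"dz":-3.2,"roll":0},{"fingers":0,"dx":0,"dy":1.9,"dz":-3.2,"roll":0}]' 40; done
python3 st.py -80,62,150
```

```text
time: 2.1
tool_pos: [309.6, -451.8, 205.6]
ee_rot: [[0.0, 0.987, -0.159], [-0.0, -0.159, -0.987], [-1.0, 0.0, 0.0]]
force: [1.1, -0.5, -0.3]
width: 0.184
t 2.1 tcp [ 309.6 -451.8  205.6] scale frame -269.7 -255.2 F [ 1.1 -0.5 -0.3] w 0.184
tool y ang minus yaw 0.16 tool x [ 0. -0. -1.]
to -80,62,150 cm [  5.55  19.06 -31.67]
```

```bash
python3 -m jog '[{"fingers":0,"dx":0,"dy":1.9,"dz":-3.2,"roll":0},{"fingers":0,"dx":0,"dy":1.9,"dz":-3.2,"roll":0},{"fingers":0,"dx":0,"dy":1.9,"dz":-3.2,"roll":0},{"fingers":0,"dx":0,"dy":1.9,"dz":-3.2,"roll":0},{"fingers":0,"dx":0,"dy":1.9,"dz":-3.2,"roll":0}]' 40
python3 st.py -80,62,150; python3 -c "
from h import *
snap('wrist','w1')"
```

```text
time: 2.6
tool_pos: [429.2, -309.2, 205.7]
ee_rot: [[0.0, 0.987, -0.159], [-0.0, -0.159, -0.987], [-1.0, 0.0, 0.0]]
force: [0.3, -0.5, -0.1]
width: 0.007
t 2.6 tcp [ 429.2 -309.2  205.7] scale frame -174.7 -95.2 F [ 0.3 -0.5 -0.1] w 0.007
tool y ang minus yaw 0.16 tool x [ 0. -0. -1.]
to -80,62,150 cm [  5.56   9.51 -15.69]
```

View pics/w1.png

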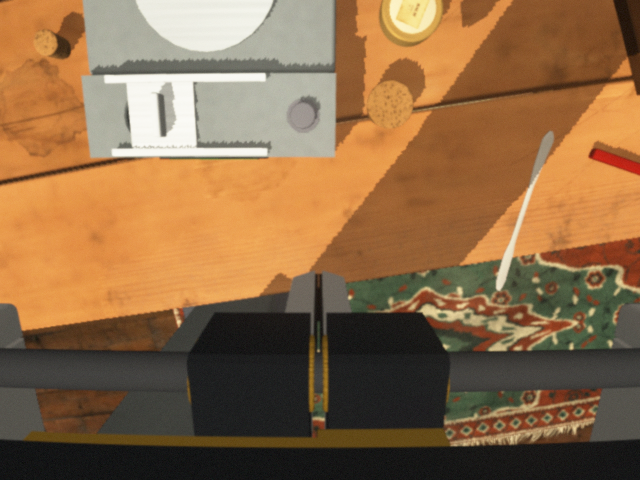

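Run:
```python
import cv2
i=cv2.imread('pics/w1.png')[55:170,75:345]
cv2.imwrite('pics/w1z.png',cv2.resize(i,None,fx=2.96,fy=2.96,interpolation=cv2.INTER_CUBIC))
```

```text
(no output)
```

View pics/w1z.png

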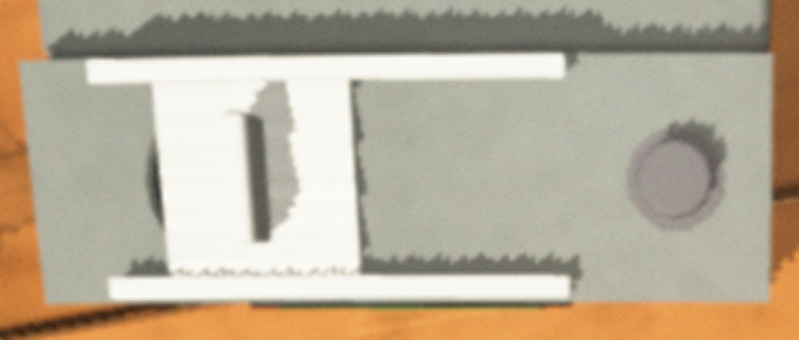

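```bash
python3 - <<'E'
from h import *
p=env.capture('wrist')
S=[(-115,110,44),(-115,-110,44),(-45,110,44),(-45,-110,44),(-80,-82,51)]
Z=lambda a:np.array(a)/2.96+[75,55]
T=Z([(47,302),(770,301),(20,62),(772,54),(674,178)])
f=lambda q:(proj(p,w(q,S))-T).ravel()
r=least_squares(f,[617,-243.5,-.162],loss='soft_l1');q=r.x
print(q[:2].round(1),np.degrees(q[2]).round(2),f(q).reshape(-1,2).round(1).tolist())
C=Z([(160,178),(356,178)])
print('cover',[least_squares(lambda v:(proj(p,w(q,[(-80,50-v[0]+s*29,47.5)]))-c)[0,:1],[0]).x for s,c in((1,C[0]),(-1,C[1]))])
np.save('q.npy',q)
print(proj(p,w(q,[(-50.5,86,50),(-50.5,-51,50),(-109.5,86,50),(-109.5,-51,50)])).__sub__([75,55])*2.96)
E
python3 st.py -80,66,150
```

```text
[ 622.5 -238.3] -8.97 [[-0.3, 0.7], [-0.0, 0.4], [-0.3, -0.4], [0.4, -0.2], [0.2, -0.2]]
cover [array([9.94066503]), array([10.15558766])]
[[ 88.96926097  75.08664064]
 [564.57004281  69.28244868]
 [110.06182601 284.78751434]
 [569.39346342 282.67732039]]
t 2.7 tcp [ 431.4 -306.3  205.6] scale frame -178.1 -97.0 F [ 0.   0.2 -0.8] w 0.006
tool y ang minus yaw 0.19 tool x [ 0.001  0.001 -1.   ]
to -80,66,150 cm [  5.59   9.86 -16.26]
```

```bash
python3 -m jog '[{"fingers":0,"dx":0,"dy":1.4,"dz":-3.2,"roll":0},{"fingers":0,"dx":0,"dy":1.4,"dz":-3.2,"roll":0},{"fingers":0,"dx":0,"dy":1.4,"dz":-3.2,"roll":0},{"fingers":0,"dx":0,"dy":1.4,"dz":-3.2,"roll":0},{"fingers":0,"dx":0,"dy":1.4,"dz":-3.2,"roll":0}]' 40
python3 -m jog '[{"fingers":0,"dx":1,"dy":0,"dz":0,"roll":0},{"fingers":0,"dx":1,"dy":0,"dz":0,"roll":0},{"fingers":0,"dx":1,"dy":0,"dz":0,"roll":0},{"fingers":0,"dx":0,"dy":0,"dz":0,"roll":0},{"fingers":0,"dx":0,"dy":0,"dz":0,"roll":0}]' 40
python3 st.py -80,66,150; python3 -c "
from h import *
p=snap('wrist','w2'); import pickle; pickle.dump(p,open('w2.pkl','wb'))"
```

```text
time: 3.2
tool_pos: [523.7, -163.1, 205.6]
ee_rot: [[0.0, 0.987, -0.16], [-0.0, -0.16, -0.987], [-1.0, 0.0, 0.0]]
force: [-0.6, -0.1, 0.4]
width: 0.001
time: 3.7
tool_pos: [522.8, -164.5, 175.3]
ee_rot: [[-0.001, 0.987, -0.162], [0.0, -0.162, -0.987], [-1.0, -0.001, 0.0]]
force: [0.4, 0.5, 1.1]
width: 0.006
t 3.7 tcp [ 522.8 -164.5  175.3] scale frame -109.9 57.3 F [0.4 0.5 1.1] w 0.006
tool y ang minus yaw -0.35 tool x [-0.001  0.    -1.   ]
to -80,66,150 cm [ 2.53  2.99 -0.89]
```

View pics/w2.png

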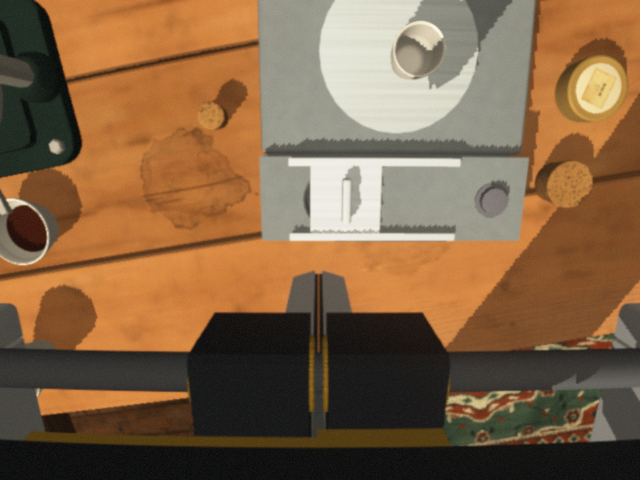

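Run:
```python
import cv2
i=cv2.imread('pics/w2.png')[140:250,250:540]
cv2.imwrite('pics/w2z.png',cv2.resize(i,None,fx=2.75,fy=2.75,interpolation=cv2.INTER_CUBIC))
```

```text
(no output)
```

View pics/w2z.png

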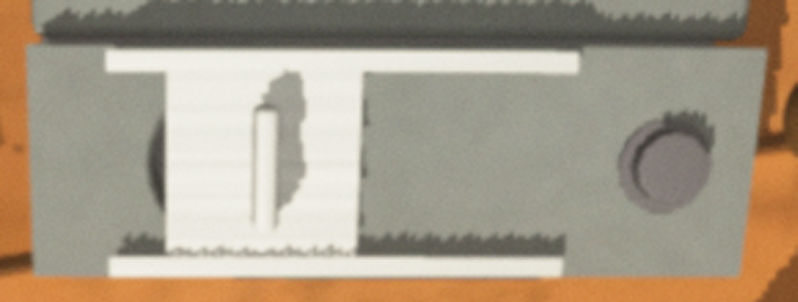

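```bash
python3 - <<'E'
from h import *
import pickle
p=pickle.load(open('w2.pkl','rb'))
S=[(-115,110,44),(-115,-110,44),(-45,110,44),(-45,-110,44),(-80,-82,51),(-47.5,86,50),(-47.5,-51,50),(-112.5,86,50),(-112.5,-51,50)]
Z=lambda a:np.array(a)/2.75+[250,140]
T=Z([(33,276),(741,277),(27,46),(767,48),(674,167),(105,60),(580,62),(108,266),(563,266)])
f=lambda q:(proj(p,w(q,S))-T).ravel()
r=least_squares(f,[617,-243.5,-.162],loss='soft_l1');q=r.x
print(q[:2].round(1),np.degrees(q[2]).round(2),f(q).reshape(-1,2).round(1).tolist())
C=Z([(166,160),(361,160),(264,165)])
print('cover',[least_squares(lambda v:(proj(p,w(q,[(-80,50-v[0]+s*29,z)]))-c)[0,:1],[0]).x for s,c,z in((1,C[0],47.5),(-1,C[1],47.5),(0,C[2],61.5))])
np.save('q.npy',q)
for o in ['cover_ridge','well_mouth','raised_key_top','scale']: print(o,[(a['centre'],a['confidence']) for a in env.look_for(o,env.capture('wrist'))[:1]])
print(w(q,[(-80,40,61),(-80,-82,51)]))
E
python3 st.py -80,69,80
```

```text
[ 618.8 -244.7] -9.25 [[0.2, 0.5], [-0.4, -0.1], [-0.6, -0.4], [0.2, -0.0], [0.2, 0.2], [0.3, -2.2], [-0.2, -2.5], [0.7, 2.8], [-0.5, 2.7]]
cover [array([10.06126714]), array([9.98421041]), array([9.11353286])]
cover_ridge [([547.8, -188.5, 49.5], 0.68)]
well_mouth [([600.3, -229.5, 40.5], 0.89)]
raised_key_top [([525.7, -306.6, 50.9], 0.58)]
scale [([599.8, -233.6, 44.5], 0.64)]
[[ 546.25571123 -192.32929973   61.        ]
 [ 526.64541427 -312.74290466   51.        ]]
t 4.15 tcp [ 523.3 -163.7  175.6] scale frame -107.3 64.5 F [ 0.1  0.1 -0. ] w 0.007
tool y ang minus yaw -0.01 tool x [ 0. -0. -1.]
to -80,69,80 cm [ 9.56  2.73 -0.45]
```

```bash
python3 -m jog '[{"fingers":0,"dx":2,"dy":0.7,"dz":-0.15,"roll":0},{"fingers":0,"dx":2,"dy":0.7,"dz":-0.15,"roll":0},{"fingers":0,"dx":2,"dy":0.7,"dz":-0.15,"roll":0},{"fingers":0,"dx":2,"dy":0.6,"dz":-0.1,"roll":0},{"fingers":0,"dx":1.5,"dy":0,"dz":0,"roll":0}]' 40
python3 -m jog '[{"fingers":0,"dx":0.7,"dy":0,"dz":0,"roll":0},{"fingers":0,"dx":0.7,"dy":0,"dz":0,"roll":0},{"fingers":0,"dx":0.7,"dy":0,"dz":0,"roll":0},{"fingers":0,"dx":0.5,"dy":0,"dz":0,"roll":0},{"fingers":0,"dx":0,"dy":0,"dz":0,"roll":0}]' 40
python3 st.py -80,0,53; python3 -c "
from h import *
snap('wrist','w3');snap('scene','s3')"
```

```text
time: 4.65
tool_pos: [551.0, -162.4, 79.2]
ee_rot: [[-0.001, 0.987, -0.161], [0.0, -0.161, -0.987], [-1.0, -0.001, -0.0]]
force: [0.2, -0.5, -0.2]
width: 0.009
time: 5.15
tool_pos: [550.5, -162.6, 54.1]
ee_rot: [[-0.0, 0.987, -0.161], [0.0, -0.161, -0.987], [-1.0, -0.001, -0.0]]
force: [-0.0, 0.4, 0.6]
width: 0.003
t 5.15 tcp [ 550.5 -162.6   54.1] scale frame -80.6 70.0 F [-0.   0.4  0.6] w 0.003
tool y ang minus yaw -0.02 tool x [-0.  0. -1.]
to -80,0,53 cm [0.11 0.06 7.  ]
```

View pics/w3.png

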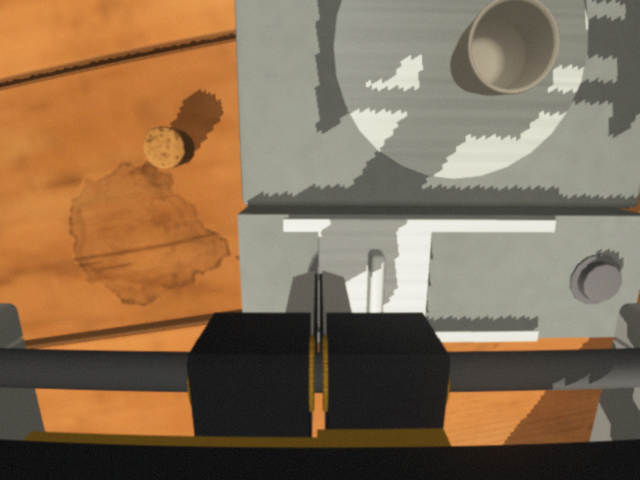

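View pics/s3.png

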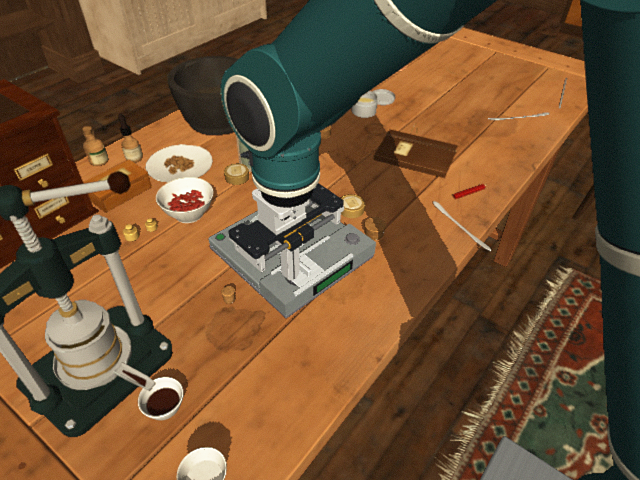

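```bash
python3 -m jog '[{"fingers":0,"dx":0,"dy":0.05,"dz":1,"roll":0},{"fingers":0,"dx":0,"dy":0,"dz":1,"roll":0},{"fingers":0,"dx":0,"dy":0,"dz":1,"roll":0},{"fingers":0,"dx":0,"dy":0,"dz":1,"roll":0},{"fingers":0,"dx":0,"dy":0,"dz":0.8,"roll":0}]' 40
python3 -m jog '[{"fingers":0,"dx":0,"dy":0,"dz":0.5,"roll":0},{"fingers":0,"dx":0,"dy":0,"dz":0.5,"roll":0},{"fingers":0,"dx":0,"dy":0,"dz":0.4,"roll":0},{"fingers":0,"dx":0,"dy":0,"dz":0.2,"roll":0},{"fingers":0,"dx":0,"dy":0,"dz":0,"roll":0}]' 40
python3 st.py -80,0,53; python3 -c "
from h import *
snap('wrist','w4')"
```

```text
time: 5.75
tool_pos: [543.6, -211.4, 54.7]
ee_rot: [[0.001, 0.987, -0.162], [-0.0, -0.162, -0.987], [-1.0, 0.001, 0.0]]
force: [2.2, 1.9, 3.9]
width: 0.006
time: 6.25
tool_pos: [540.9, -226.1, 54.4]
ee_rot: [[-0.0, 0.987, -0.161], [-0.0, -0.161, -0.987], [-1.0, -0.0, 0.0]]
force: [1.2, 0.8, 2.0]
width: 0.003
t 6.25 tcp [ 540.9 -226.1   54.4] scale frame -79.9 5.8 F [1.2 0.8 2. ] w 0.003
tool y ang minus yaw -0.03 tool x [-0. -0. -1.]
to -80,0,53 cm [ 0.14 -0.01  0.58]
```

View pics/w4.png

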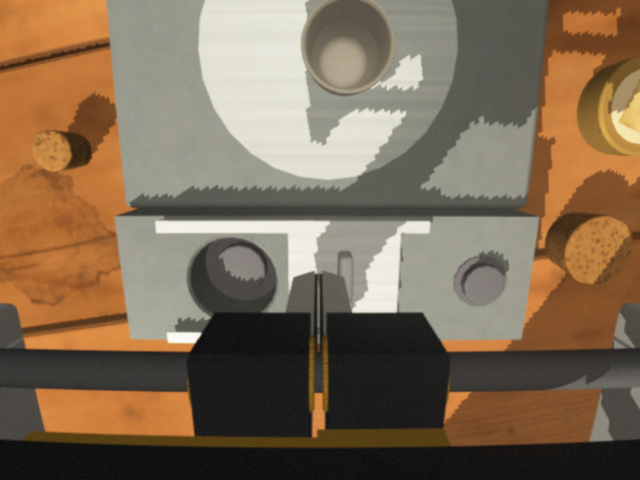

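```bash
python3 -m jog '[{"fingers":0,"dx":0,"dy":0,"dz":0.2,"roll":0},{"fingers":0,"dx":0,"dy":0,"dz":0.2,"roll":0},{"fingers":0,"dx":0,"dy":0,"dz":0.1,"roll":0},{"fingers":0,"dx":0,"dy":0,"dz":0,"roll":0},{"fingers":0,"dx":0,"dy":0,"dz":0,"roll":0}]' 40
python3 st.py -80,0,53
```

```text
time: 6.8
tool_pos: [539.9, -230.9, 54.3]
ee_rot: [[-0.0, 0.987, -0.161], [0.0, -0.161, -0.987], [-1.0, -0.0, 0.0]]
force: [0.2, 0.5, -0.3]
width: 0.009
t 6.8 tcp [ 539.9 -230.9   54.3] scale frame -80.0 0.9 F [ 0.2  0.5 -0.3] w 0.009
tool y ang minus yaw -0.02 tool x [-0.  0. -1.]
to -80,0,53 cm [0.13 0.   0.09]
```

```bash
python3 -m jog '[{"fingers":0,"dx":0,"dy":0,"dz":0.1,"roll":0},{"fingers":0,"dx":0,"dy":0,"dz":0.1,"roll":0},{"fingers":0,"dx":0,"dy":0,"dz":0.1,"roll":0},{"fingers":0,"dx":0,"dy":0,"dz":0.1,"roll":0},{"fingers":0,"dx":0,"dy":0,"dz":0,"roll":0}]' 40
python3 st.py -80,0,53; python3 -c "
from h import *
snap('wrist','w5')"
```

```text
time: 7.3
tool_pos: [539.7, -232.6, 54.2]
ee_rot: [[-0.0, 0.987, -0.159], [0.003, -0.159, -0.987], [-1.0, -0.001, -0.002]]
force: [1.1, 12.8, 2.6]
width: 0.007
t 7.3 tcp [ 539.7 -232.6   54.2] scale frame -80.0 -0.8 F [ 1.1 12.8  2.6] w 0.007
tool y ang minus yaw 0.07 tool x [-0.     0.003 -1.   ]
to -80,0,53 cm [ 0.12 -0.   -0.08]
```

View pics/w5.png

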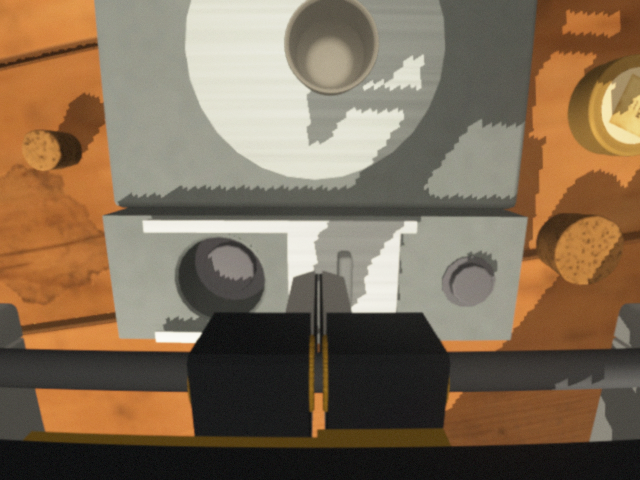

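```bash
python3 -m jog '[{"fingers":0,"dx":0,"dy":0,"dz":-0.6,"roll":0},{"fingers":0,"dx":-1,"dy":0,"dz":-1,"roll":0},{"fingers":0,"dx":-1,"dy":0,"dz":-1.2,"roll":0},{"fingers":0,"dx":0,"dy":0,"dz":-1.2,"roll":0},{"fingers":0,"dx":0,"dy":0,"dz":-1,"roll":0}]' 40
python3 - <<'E'
from h import *
p=snap('wrist','w6'); q=np.load('q.npy'); import pickle; pickle.dump(p,open('w6.pkl','wb'))
print(proj(p,w(q,[(-80,50,44),(-80,-82,51),(-57,50,44),(-80,27,44),(-80,73,44)])).round(0).tolist())
print([(a['centre'],a['confidence']) for a in env.look_for('tare_key_top',p)[:2]], w(q,[(-80,50,26)]))
E
python3 st.py -80,50,53
```

```text
time: 7.85
tool_pos: [548.0, -184.1, 75.0]
ee_rot: [[0.001, 0.987, -0.16], [-0.0, -0.16, -0.987], [-1.0, 0.001, 0.0]]
force: [-0.2, 0.2, -0.6]
width: 0.003
[[314.0, 270.0], [543.0, 273.0], [314.0, 231.0], [353.0, 270.0], [274.0, 270.0]]
[([554.1, -180.3, 23.6], 0.9), ([601.7, -396.5, 11.8], 0.17)] [[ 547.86311262 -182.45933211   26.        ]]
t 7.95 tcp [ 547.9 -183.4   74.4] scale frame -79.8 49.0 F [-0.9  0.2  0.3] w 0.005
tool y ang minus yaw 0.11 tool x [-0.     0.001 -1.   ]
to -80,50,53 cm [ 2.14 -0.02 -0.1 ]
```

View pics/w6.png

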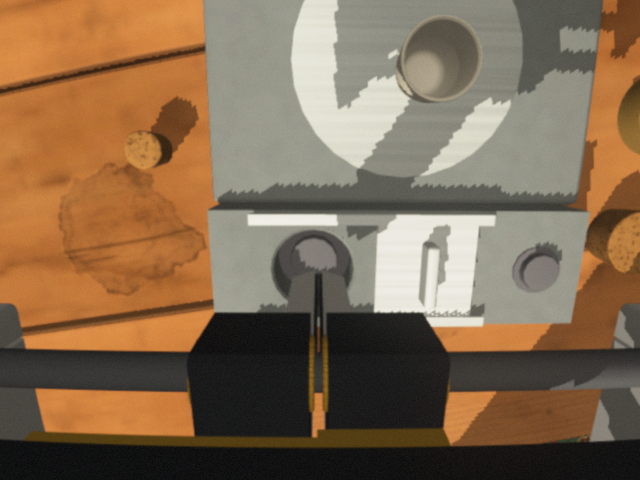

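```bash
python3 -m jog '[{"fingers":0,"dx":1,"dy":0,"dz":-0.1,"roll":0},{"fingers":0,"dx":1,"dy":0,"dz":0,"roll":0},{"fingers":0,"dx":1,"dy":0,"dz":0,"roll":0},{"fingers":0,"dx":1,"dy":0,"dz":0,"roll":0},{"fingers":0,"dx":0.6,"dy":0,"dz":0,"roll":0}]' 40
python3 st.py -80,50,21
python3 -m jog '[{"fingers":0,"dx":0.2,"dy":0,"dz":0,"roll":0},{"fingers":0,"dx":0.2,"dy":0,"dz":0,"roll":0},{"fingers":0,"dx":0.2,"dy":0,"dz":0,"roll":0},{"fingers":0,"dx":0.1,"dy":0,"dz":0,"roll":0},{"fingers":0,"dx":0,"dy":0,"dz":0,"roll":0}]' 40
python3 st.py -80,50,21
```

```text
time: 8.45
tool_pos: [547.1, -184.5, 26.9]
ee_rot: [[-0.001, 0.987, -0.161], [0.0, -0.161, -0.987], [-1.0, -0.001, -0.0]]
force: [0.6, -0.4, 0.3]
width: 0.004
t 8.45 tcp [ 547.1 -184.5   26.9] scale frame -80.4 47.8 F [ 0.6 -0.4  0.3] w 0.004
tool y ang minus yaw -0.03 tool x [-0.001  0.    -1.   ]
to -80,50,21 cm [ 0.59  0.04 -0.22]
time: 8.95
tool_pos: [547.8, -184.5, 21.6]
ee_rot: [[0.0, 0.987, -0.161], [-0.0, -0.161, -0.987], [-1.0, 0.0, 0.0]]
force: [-2.8, -0.4, 3.2]
width: 0.006
t 8.95 tcp [ 547.8 -184.5   21.6] scale frame -79.7 48.0 F [-2.8 -0.4  3.2] w 0.006
tool y ang minus yaw -0.01 tool x [ 0. -0. -1.]
to -80,50,21 cm [ 0.06 -0.03 -0.2 ]
```

```bash
python3 -m jog '[{"fingers":0,"dx":0.1,"dy":0,"dz":0,"roll":0},{"fingers":0,"dx":0.1,"dy":0,"dz":0,"roll":0},{"fingers":0,"dx":0,"dy":0,"dz":0,"roll":0},{"fingers":0,"dx":0,"dy":0,"dz":0,"roll":0},{"fingers":0,"dx":0,"dy":0,"dz":0,"roll":0}]' 40
python3 st.py -80,50,21
```

```text
time: 9.45
tool_pos: [548.0, -184.6, 20.7]
ee_rot: [[0.001, 0.987, -0.161], [-0.0, -0.161, -0.987], [-1.0, 0.001, 0.0]]
force: [-9.3, 2.0, 24.6]
width: 0.005
t 9.45 tcp [ 548.  -184.6   20.7] scale frame -79.5 47.9 F [-9.3  2.  24.6] w 0.005
tool y ang minus yaw -0.02 tool x [ 0.001 -0.    -1.   ]
to -80,50,21 cm [-0.03 -0.05 -0.21]
```

```bash
python3 -m jog '[{"fingers":0,"dx":0,"dy":0,"dz":0,"roll":0},{"fingers":0,"dx":0,"dy":0,"dz":0,"roll":0},{"fingers":0,"dx":-0.5,"dy":0,"dz":0,"roll":0},{"fingers":0,"dx":-1,"dy":0,"dz":0,"roll":0},{"fingers":0,"dx":-1,"dy":0,"dz":0,"roll":0}]' 40
python3 -m jog '[{"fingers":0,"dx":-1.2,"dy":0,"dz":0,"roll":0},{"fingers":0,"dx":-1.2,"dy":0,"dz":0,"roll":0},{"fingers":0,"dx":-1.2,"dy":0,"dz":0,"roll":0},{"fingers":0,"dx":0,"dy":0,"dz":0,"roll":0},{"fingers":0,"dx":0,"dy":0,"dz":0,"roll":0}]' 40
python3 st.py -80,-40,80; python3 -c "
from h import *
snap('wrist','w7')"
```

```text
time: 9.95
tool_pos: [547.8, -184.3, 45.1]
ee_rot: [[0.0, 0.987, -0.161], [0.0, -0.161, -0.987], [-1.0, 0.0, -0.0]]
force: [-0.3, -0.1, 1.1]
width: 0.005
time: 10.45
tool_pos: [547.7, -184.5, 80.6]
ee_rot: [[0.0, 0.987, -0.161], [-0.0, -0.161, -0.987], [-1.0, 0.0, 0.0]]
force: [-0.1, -0.1, 0.1]
width: 0.002
t 10.45 tcp [ 547.7 -184.5   80.6] scale frame -79.8 48.0 F [-0.1 -0.1  0.1] w 0.002
tool y ang minus yaw -0.02 tool x [ 0. -0. -1.]
to -80,-40,80 cm [ 0.06 -0.02  8.8 ]
```

View pics/w7.png

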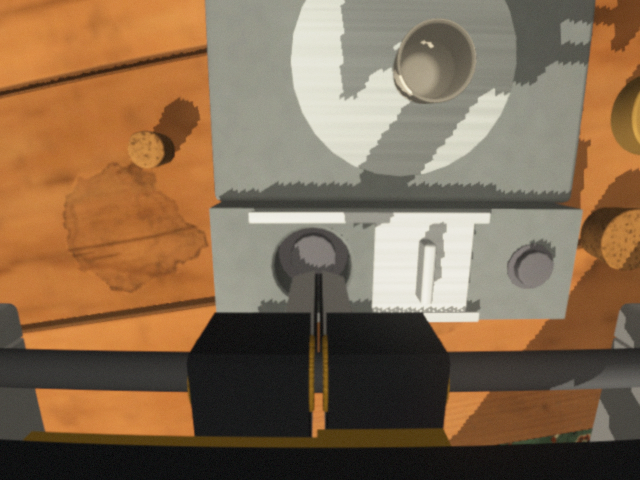

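Key is back up (313,250), the cover is open with its ridge at (428,272). Cross over to the ridge's -y side.

```bash
python3 -m jog '[{"fingers":0,"dx":0,"dy":0,"dz":2.2,"roll":0},{"fingers":0,"dx":0,"dy":0,"dz":2.2,"roll":0},{"fingers":0,"dx":0,"dy":0,"dz":2.2,"roll":0},{"fingers":0,"dx":0,"dy":0,"dz":2.2,"roll":0},{"fingers":0,"dx":0,"dy":0,"dz":0,"roll":0}]' 40
python3 -m jog '[{"fingers":0,"dx":0,"dy":0,"dz":0,"roll":0},{"fingers":0,"dx":0.6,"dy":0,"dz":0,"roll":0},{"fingers":0,"dx":0.6,"dy":0,"dz":0,"roll":0},{"fingers":0,"dx":0,"dy":0,"dz":0,"roll":0},{"fingers":0,"dx":0,"dy":0,"dz":0,"roll":0}]' 40
python3 st.py -80,-40,54; python3 -c "
from h import *
snap('wrist','w8')"
```

```text
time: 11.0
tool_pos: [532.1, -274.4, 79.6]
ee_rot: [[-0.002, 0.986, -0.165], [-0.001, -0.165, -0.986], [-1.0, -0.001, 0.001]]
force: [-0.2, 0.6, 0.3]
width: 0.005
time: 11.5
tool_pos: [533.5, -270.8, 68.1]
ee_rot: [[-0.001, 0.987, -0.16], [0.0, -0.16, -0.987], [-1.0, -0.001, -0.0]]
force: [0.6, -0.7, 0.1]
width: 0.001
t 11.5 tcp [ 533.5 -270.8   68.1] scale frame -80.0 -39.5 F [ 0.6 -0.7  0.1] w 0.001
tool y ang minus yaw 0.02 tool x [-0.001  0.    -1.   ]
to -80,-40,54 cm [ 1.41 -0.    0.05]
```

View pics/w8.png

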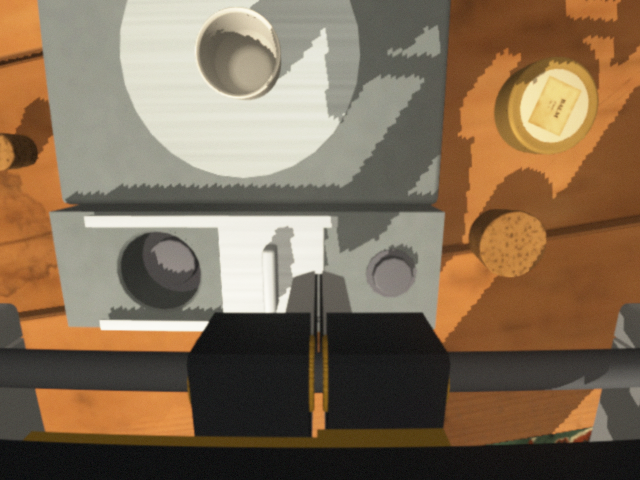

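```bash
python3 -m jog '[{"fingers":0,"dx":0.5,"dy":0,"dz":0,"roll":0},{"fingers":0,"dx":0.5,"dy":0,"dz":0,"roll":0},{"fingers":0,"dx":0.4,"dy":0,"dz":0,"roll":0},{"fingers":0,"dx":0,"dy":0,"dz":0,"roll":0},{"fingers":0,"dx":0,"dy":0,"dz":0,"roll":0}]' 40
python3 st.py -80,34,54
python3 -m jog '[{"fingers":0,"dx":0,"dy":0,"dz":-1,"roll":0},{"fingers":0,"dx":0,"dy":0,"dz":-1,"roll":0},{"fingers":0,"dx":0,"dy":0,"dz":-1,"roll":0},{"fingers":0,"dx":0,"dy":0,"dz":-1,"roll":0},{"fingers":0,"dx":0,"dy":0,"dz":-1,"roll":0}]' 40
python3 -m jog '[{"fingers":0,"dx":0,"dy":0,"dz":-0.6,"roll":0},{"fingers":0,"dx":0,"dy":0,"dz":-0.6,"roll":0},{"fingers":0,"dx":0,"dy":0,"dz":-0.4,"roll":0},{"fingers":0,"dx":0,"dy":0,"dz":-0.2,"roll":0},{"fingers":0,"dx":0,"dy":0,"dz":0,"roll":0}]' 40
python3 st.py -80,34,54
```

```text
time: 12.05
tool_pos: [533.5, -271.3, 54.3]
ee_rot: [[-0.0, 0.987, -0.161], [0.0, -0.161, -0.987], [-1.0, -0.0, -0.0]]
force: [0.1, -0.3, 0.7]
width: 0.007
t 12.05 tcp [ 533.5 -271.3   54.3] scale frame -79.9 -39.9 F [ 0.1 -0.3  0.7] w 0.007
tool y ang minus yaw -0.02 tool x [-0.  0. -1.]
to -80,34,54 cm [ 0.03 -0.01 -7.39]
time: 12.55
tool_pos: [541.8, -220.9, 54.6]
ee_rot: [[0.0, 0.987, -0.161], [-0.0, -0.161, -0.987], [-1.0, 0.0, 0.0]]
force: [-0.6, -1.5, 1.3]
width: 0.008
time: 13.05
tool_pos: [544.6, -204.0, 54.4]
ee_rot: [[0.0, 0.987, -0.161], [0.0, -0.161, -0.987], [-1.0, 0.0, -0.0]]
force: [-0.4, 0.1, -0.3]
width: 0.006
t 13.05 tcp [ 544.6 -204.    54.4] scale frame -79.8 28.3 F [-0.4  0.1 -0.3] w 0.006
tool y ang minus yaw -0.01 tool x [ 0.  0. -1.]
to -80,34,54 cm [ 0.05 -0.02 -0.57]
```

```bash
python3 -m jog '[{"fingers":0,"dx":0,"dy":0,"dz":-0.2,"roll":0},{"fingers":0,"dx":0,"dy":0,"dz":-0.2,"roll":0},{"fingers":0,"dx":0,"dy":0,"dz":-0.1,"roll":0},{"fingers":0,"dx":0,"dy":0,"dz":-0.1,"roll":0},{"fingers":0,"dx":0,"dy":0,"dz":0,"roll":0}]' 40
python3 st.py -80,34,54
```

```text
time: 13.55
tool_pos: [545.5, -198.1, 54.4]
ee_rot: [[-0.0, 0.987, -0.161], [0.0, -0.161, -0.987], [-1.0, -0.0, -0.0]]
force: [0.1, -1.6, 0.7]
width: 0.005
t 13.55 tcp [ 545.5 -198.1   54.4] scale frame -79.8 34.1 F [ 0.1 -1.6  0.7] w 0.005
tool y ang minus yaw -0.01 tool x [-0.  0. -1.]
to -80,34,54 cm [ 0.04 -0.02  0.01]
```

```bash
python3 -m jog '[{"fingers":0,"dx":0,"dy":0,"dz":-0.1,"roll":0},{"fingers":0,"dx":0,"dy":0,"dz":-0.1,"roll":0},{"fingers":0,"dx":0,"dy":0,"dz":-0.1,"roll":0},{"fingers":0,"dx":0,"dy":0,"dz":-0.1,"roll":0},{"fingers":0,"dx":0,"dy":0,"dz":0,"roll":0}]' 40
python3 st.py -80,34,54
```

```text
time: 14.05
tool_pos: [546.1, -194.3, 54.4]
ee_rot: [[-0.0, 0.987, -0.161], [-0.0, -0.161, -0.987], [-1.0, -0.0, 0.0]]
force: [-0.2, -1.7, 0.4]
width: 0.005
t 14.05 tcp [ 546.1 -194.3   54.4] scale frame -79.8 38.0 F [-0.2 -1.7  0.4] w 0.005
tool y ang minus yaw -0.01 tool x [-0. -0. -1.]
to -80,34,54 cm [ 0.05 -0.02  0.4 ]
```

```bash
python3 -m jog '[{"fingers":0,"dx":0,"dy":0,"dz":-0.1,"roll":0},{"fingers":0,"dx":0,"dy":0,"dz":-0.1,"roll":0},{"fingers":0,"dx":0,"dy":0,"dz":-0.1,"roll":0},{"fingers":0,"dx":0,"dy":0,"dz":0,"roll":0},{"fingers":0,"dx":0,"dy":0,"dz":0,"roll":0}]' 40
python3 st.py -80,34,54; python3 -c "
from h import *
snap('wrist','w9')"
```

```text
time: 14.55
tool_pos: [546.2, -193.5, 54.7]
ee_rot: [[-0.0, 0.987, -0.163], [-0.002, -0.163, -0.987], [-1.0, 0.0, 0.002]]
force: [-2.5, -12.5, 2.6]
width: 0.005
t 14.55 tcp [ 546.2 -193.5   54.7] scale frame -79.8 38.9 F [ -2.5 -12.5   2.6] w 0.005
tool y ang minus yaw -0.11 tool x [-0.    -0.002 -1.   ]
to -80,34,54 cm [ 0.07 -0.02  0.49]
```

View pics/w9.png

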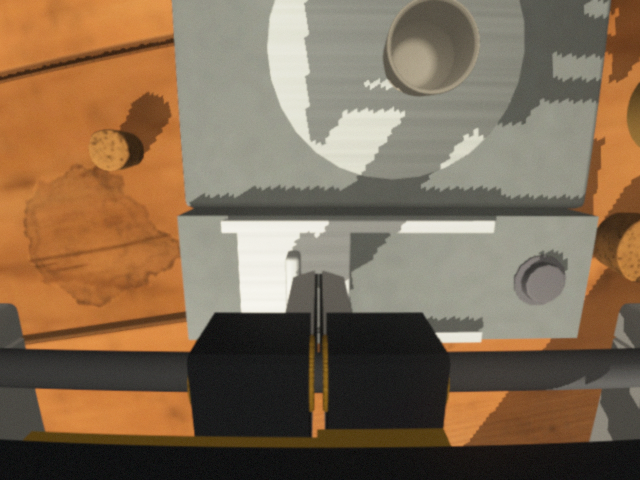

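```bash
python3 -m jog '[{"fingers":0,"dx":0,"dy":0,"dz":0.5,"roll":0},{"fingers":0,"dx":0,"dy":0,"dz":0.5,"roll":0},{"fingers":0,"dx":-1,"dy":0,"dz":0,"roll":0},{"fingers":0,"dx":-2,"dy":0,"dz":0,"roll":0},{"fingers":0,"dx":-2,"dy":0,"dz":0,"roll":0}]' 40
python3 -m jog '[{"fingers":0,"dx":-3,"dy":0,"dz":0,"roll":0},{"fingers":0,"dx":-3,"dy":0,"dz":0,"roll":0},{"fingers":0,"dx":0,"dy":-3,"dz":0,"roll":0},{"fingers":0,"dx":0,"dy":-3,"dz":0,"roll":0},{"fingers":0,"dx":0,"dy":0,"dz":0,"roll":0}]' 40
python3 -m jog '[{"fingers":0,"dx":0,"dy":0,"dz":0,"roll":0},{"fingers":0,"dx":0,"dy":0,"dz":0,"roll":0},{"fingers":0,"dx":0,"dy":0,"dz":0,"roll":0},{"fingers":0,"dx":0,"dy":0,"dz":0,"roll":0},{"fingers":0,"dx":0,"dy":0,"dz":0,"roll":0}]' 40
python3 - <<'E'
from h import *
p=snap('wrist','w10'); q=np.load('q.npy')
print(proj(p,w(q,[(-80,50,61.5),(-80,79,47.5),(-80,21,47.5),(-80,-82,51)])).round(0).tolist())
i=p['img'][120:300,200:560]; cv2.imwrite('pics/w10z.png',cv2.resize(i,None,fx=2.2,fy=2.2))
E
python3 st.py
```

```text
time: 15.1
tool_pos: [544.9, -200.7, 105.5]
ee_rot: [[-0.0, 0.987, -0.161], [0.001, -0.161, -0.987], [-1.0, -0.001, -0.001]]
force: [-0.4, 0.6, 0.5]
width: 0.008
time: 15.6
tool_pos: [483.2, -191.0, 165.3]
ee_rot: [[-0.001, 0.987, -0.161], [-0.0, -0.161, -0.987], [-1.0, -0.001, 0.0]]
force: [0.2, -0.1, -0.0]
width: 0.006
time: 16.1
tool_pos: [486.0, -191.5, 164.2]
ee_rot: [[-0.0, 0.987, -0.161], [0.0, -0.161, -0.987], [-1.0, -0.0, -0.0]]
force: [0.4, 0.7, -0.2]
width: 0.006
[[291.0, 161.0], [255.0, 161.0], [330.0, 160.0], [465.0, 161.0]]
t 16.15 tcp [ 485.9 -191.5  164.3] scale frame -139.7 31.1 F [-0.5  0.1  0.4] w 0.007
tool y ang minus yaw -0.01 tool x [-0.  0. -1.]
```

View pics/w10.png

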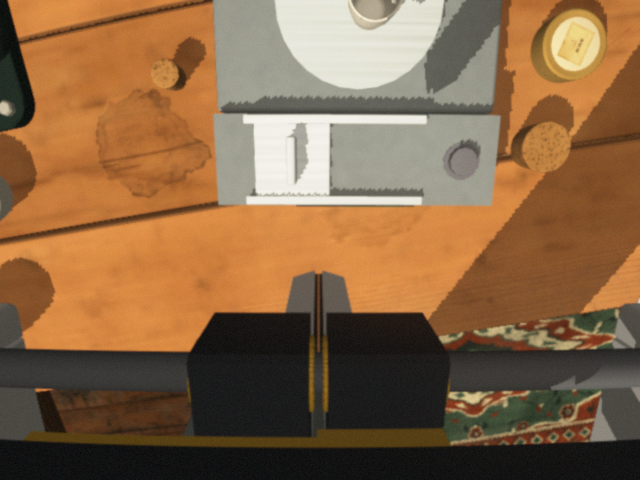

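```bash
python3 -c "
from cell import env
print(env.sign_off())"
```

```text
the job is handed in; nothing more can be done
None
```

The scale is tared and the job is handed in at about 16 s of the 54 s allowed. No verdict came back, so the results below are from my own readings.

- **Cover opened:** I pushed it by the ridge to its stop, where the force rose to about 13 N.
- **Tare key pressed:** I lowered a closed fingertip into the well. The key bottomed out with the fingertip at 20.7 mm above the table, reading about 25 N, and was held down for roughly half a second. After I lifted off, the key looked to be up again in the wrist picture.
- **Cover shut:** I pushed the ridge from the other side to the stop, again about 13 N. In the last picture the plate edges are at columns 254 and 330; a fully shut cover would show at 255 and 330.
- **Nothing else disturbed:** The fingers stayed clear of the raised key throughout. The crucible, corks and tin look untouched in the pictures, though I did not measure their positions again. The arm finished well clear of the scale with force readings near zero.

The shut stop came about 5 mm later along the push than I had calculated. This fits fingertips thinner than I assumed plus a bias of 1 to 2 mm in my measured scale position. The first pose fits also differed from the final one by a few mm, and one of those came from a picture taken while the arm was still settling.

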